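Clamp a pencil block squarely for drilling

TASK

Stand the wooden pencil block, marks upward, on the bed of the twin-knob clamp between its bar and its fence, middle to middle. Then close the bar on it by turning the two knobs alternately in small steps, so that neither end of the bar ever runs more than about 6 mm ahead of the other, until both spring pads press the block home against the fence, each with about 23 N (never over 40 N). Let go, and leave everything else on the bench where it is.

Things in the scene. Friction and masses are not known exactly. Their poses are not given: they have to be found in the camera images.
- block_center (a point): Beech pencil block, 40 x 170 x 60 mm (x, y, z), 0.2 to 0.4 kg, with a row of five dark drilling marks along its top; it stands upright on the bench left or right of the clamp. The point is its centre, 30 mm above its underside; z up, y along its length.
- clamp: The clamp, fixed to the bench: aluminium bed plate 180 x 360 x 12 mm (x, y, z); origin at the centre of its underside, on the bench; z up. The block stands on the plate. +x runs from the bar to the fence, +y to the left knob.
- fence_mid (a point): Fence, a steel strip across the far side of the bed, 23 mm high above the plate, bolted down, set a few mm nearer or farther each time; a white line marks its middle. The point is at its middle in the plane of the two anvil faces, 12 mm above the plate. The block, once home, has its centre 20 mm from this point towards the bar.
- anvil_left: Left steel anvil on the fence, 30 mm wide, 20 mm high, 75 mm left of the fence's middle; origin on its face (which looks to the bar), at the plate's top. It takes the force of the left pad through the block.
- anvil_right: Right anvil, the same, 75 mm right of the middle.
- bar_mid (a point): Moving bar, 310 mm long, 22 mm wide, its top 24 mm above the plate. The point is at its middle, on top; y along the bar. Towards the fence it carries two sprung rubber pads, 24 mm wide, 75 mm left and right of its middle; their faces stand 23.5 mm ahead of the bar's centre line, plus or minus 2.7 mm (left and right differ by up to 2.4 mm), which only feel can tell.
- bar_left (a point): The bar's left end: on its centre line, 140 mm left of bar_mid, within the left knob's pillar (34 mm square, 64 mm high above the bench). About the pads: a pad yields only above 8 N, then by 1 mm per 12 N, and bottoms after 3 mm (44 N); 23 N is 1.25 mm of give.
- bar_right (a point): The bar's right end, likewise, 140 mm right of bar_mid.
- knob_left (a joint): Angle of the left knob (rad), growing clockwise seen from above (-0.5 to 6.5, starts at 0 to 0.3). 1 rad moves the bar's left end, and the knob with it, 8 mm towards the fence; it stays where it is left. Friction alone takes 0.30 N m; clamping adds 0.008 N m per N at that end (a pad puts 0.77 of its force on its own end, 0.23 on the other).
- knob_right (a joint): The same for the right knob and the bar's right end, also clockwise.
- knob_left_grip (a point): Left knob, standing on the bar's left end and riding with it: an upright black T-bar grip, 56 mm long, 14 mm thick, 30 mm high, turning about its vertical axis. The point is its centre, on the axis, 15 mm below its top, 95 mm above the bench; x along the 56 mm length, y across the 14 mm, z up.
- knob_right_grip (a point): Right knob, on the bar's right end, the same.
- cup: Paper cup, 80 mm wide, 100 mm high, on the side of the clamp where the block is not; leave it. Origin at its underside.
- glue: Glue bottle, 52 mm wide, 150 mm high, beyond the clamp; leave it.
- screwdriver: Screwdriver, 200 mm, lying beyond the clamp; leave it.
- tape: Roll of tape, 90 mm wide, 24 mm high, to the far left of the clamp; leave it.
- offcut: Wooden offcut 70 x 45 x 25 mm, to the far right of the clamp; leave it.
- jar: Glass jar, 64 mm wide, 75 mm high, beyond the clamp; leave it.
Things that resemble listed ones, but are neither listed nor needed, are in the scene too. Leave any pink look-alike of the part that bears block_center alone.

How it is judged (in metres and radians):
On the way, in this order (a step that is already met when the one before it is completed fails the run):
1. the block stands on the bed between bar and fence, middle to middle, let go (z of block_center in the frame of clamp between 0.038 and 0.046 m and y of block_center in the frame of clamp between -0.018 and 0.018 m and x of block_center in the frame of fence_mid between -0.045 and -0.016 m and angle between the y axis of block_center and the y axis of clamp, either way round below 0.12 rad and angle between block_center's own z axis and vertical below 0.08 rad and contact force between the fingers and block below 0.3 N), for 0.2 s.
2. both ends of the block are pressed against the fence (contact force between each of anvil_left, anvil_right and block above 5 N), for 0.2 s.
At the end, for the whole second after the job is handed in: The block stands upright on the bed, its middle within 18 mm of the clamp's middle line, pressed against the left and right anvils with 13 to 33 N each, the bar square within 0.024 rad (one end at most 6.7 mm ahead), knobs and block at rest (z of block_center in the frame of clamp between 0.038 and 0.046 m and y of block_center in the frame of clamp between -0.018 and 0.018 m and x of block_center in the frame of fence_mid between -0.045 and -0.016 m and angle between the y axis of block_center and the y axis of clamp, either way round below 0.12 rad and angle between block_center's own z axis and vertical below 0.08 rad and contact force between anvil_left and block between 13 and 33 N and velocity of joint knob_left between -0.02 and 0.02 rad/s and contact force between anvil_right and block between 13 and 33 N and velocity of joint knob_right between -0.02 and 0.02 rad/s and angle between the y axis of bar_mid and the y axis of clamp, either way round below 0.024 rad and linear speed of block below 0.01 m/s); the robot touches nothing.
It fails at once if the bar runs askew (one end more than 7.7 mm ahead of the other) (angle between the y axis of bar_mid and the y axis of clamp, either way round above 0.0275 rad).
It fails at once if the block is pressed against an anvil with more than 42 N (contact force between any of anvil_left, anvil_right and block above 42 N).
It fails at once if something else on the bench is knocked (moved more than 30 mm) (distance of any of cup, glue, screwdriver, tape, offcut, jar from where it was at the start of the episode above 0.03 m).
It also fails if it takes over 72 s, if anything falls off the work surface, if the arm or the gripper's body presses on something with over 40 N, if the wrist force passes 120 N, or if a joint passes its speed limit or range.

ROBOT

A 7-joint arm with a two-finger parallel gripper is mounted at the origin on the work surface. World frame = base frame: x ahead of the robot, y to its left, z up, the work surface at z = 0. Lengths are in m, angles in degrees, forces in N, time in s.
With the tool pointing down it reaches from about 0.425 to 0.875 m from the base axis. Payload 4.7 kg.
Tool frame: the origin (TCP) lies on the centre line of the jaws, within the pads' length; the fingertips stand 8 mm ahead of it and the grasp point (between the pads) lies 11 mm behind it; z points along the fingers, y is the direction in which the jaws open and shut (so a half turn about z gives the same grasp; the last joint's range is limited). The gripper opens to 87 mm and grips with 3 to 60 N. Pads are 19 mm wide; open, the fingers measure 117 mm over their backs; the gripper's body (75 mm by 190 mm) begins 51 mm behind the grasp point.
Start: joints at [77.069, 18.392, -4.016, 83.108, 1.295, 78.541, -3.26], TCP at [0.154, -0.631, 0.231] pointing down, gripper open.
Joint ranges: [-163.93, 163.93], [-17.29, 119.83], [-79.2, 71.16], [3.27, 140.29], [-89.18, 269.18], [5.43, 117.66], [-154.24, 154.24]. Speed limits (degrees/s): [147.25, 147.25, 180, 180, 180, 180, 180].

INTERFACE

Orientations are given as [roll, pitch, yaw] about the fixed x, y, z axes, in that order (R = Rz(yaw) Ry(pitch) Rx(roll)).
In Python, from cell import env gives the robot as it stands. The module is installed in compiled form; this text tells all that it offers.
- The arm moves only by the tool move_arm, never from a script. Its argument "steps" is a list of rows, each a list of 2 entries, a list of its own where there are three numbers: the shift along the tool's x, y, z in m, then the turn about the tool's z in rad. A call has 1 to 20 rows; each row is the pose to reach, as a shift and turn from the pose commanded when the call began, along the tool's axes at that moment; what a row does not reach only later rows make up. A row lasts 1/8 s, in which the tool goes at most 62.5 mm and 10.7 degrees, less where a joint would pass 70% of its speed; a pose out of reach is approached as far as the arm can. A call with a gripper value outside its range is refused whole. "hand" is the closure, from -1 (fully open) to 1 (shut), set as the call begins (left out, the last holds). The fingers move at their own pace and stop on an object; "squeeze" is the grip in N (left out, the last holds). Time passes only in rows, so rows that repeat a pose let the fingers close. It gives the time, the measured TCP pose, the force and the opening at its end, in the units of the state.
- env.get_obs(): the state, without advancing time (a new reading comes with each control period).
- env.read_camera(name): name is "side" or "top" or "wrist"; returns (picture, depth): 480x640x3 uint8, red, green, blue; 480x640 float32, m along the optical axis (not along the pixel's ray), 0 where there is no reading.
- env.calibration(name): a dict with "intrinsics" (3x3 intrinsics, pixels), "position" and "orientation" of the camera in the world; the wrist camera has in their place "mount" (4x4, takes a point from camera to tool coordinates, whose origin is the TCP and whose axes are the flange's). Camera axes: x right, y up, looking along -z (the intrinsics and any distortion apply to the point x, -y, -z); pixel columns grow to the right and rows downward; lengths in m; the calibration is good to about 2 mm. A picture is of the moment at which its call begins: read the wrist's pose just before it. calibration takes no time and is no camera call.
- env.sign_off(): hands the job in, once; it reports no verdict.
Trained networks look in the newest picture that a camera, given by its name, has taken for a name from the list of things; names that differ only in an ending like _2 or _b are one class to them, and where a whole thing is asked for, a point or a joint stands for the part that bears it (a point fixed in the world has none). Each returns a list of dicts, best first, with "conf" (0 to 1); they miss things now and then, are a little off and sometimes report something else, mostly with a low value. They report only what shows in the picture. A call takes as long as a camera call. They do not tell look-alikes from the thing itself.
- env.cut_out(camera, query): "region" (480x640 bool, what is visible of it) and "uv" ([column, row] in pixels, amid what is visible of it).
The state is a dict: "time_s": time; "qpos": joint angles; "joint_velocities": joint speeds; "effort": joint torques, N m; "tool_pos": TCP position; "tool_rot": TCP orientation; "force": force on the tool from outside, world axes, zero at the start; "wrist_torque": the same for the moment, N m; "grip_width": finger opening in m.
Only numpy, scipy, OpenCV 4.12 (cv2) and the standard library are available. Lean on these libraries where they do the work, as an engineer would, in place of code of your own. Each camera call takes 0.05 s, during which the arm holds its last target. There are 200 camera calls.

## Working session

There is one attempt and no reset: what is moved stays moved. The work goes in short steps, Python scripts to look and compute and a tool call to move; the robot and the scene stay as the last step left them, time stands still between calls to the robot, and variables do not carry over. Pictures are saved under pics/ and viewed, about 8 in all and at most 12, crops included, and the job is handed in when it is done.

Besides the shell and the picture viewer there is one more tool, called after "Emit:" as name([rows], argument=value, ...), one row to a line, values as JSON. move_arm: Moves the arm, as the interface text tells. Its arguments: {"type":"object","properties":{"steps":{"type":"array"},"hand":{"type":"number"},"squeeze":{"type":"number"}},"required":["steps"]}

```bash
mkdir -p pics
cat > h.py <<'E'
import numpy as np, cv2
from cell import env
from scipy.spatial.transform import Rotation as R
def cam(name):
    c=env.calibration(name); K=np.array(c["intrinsics"])
    if "mount" in c:
        o=env.get_obs(); T=np.eye(4); T[:3,:3]=R.from_euler('xyz',o["tool_rot"],degrees=True).as_matrix(); T[:3,3]=o["tool_pos"]
        return K,T@np.array(c["mount"]),c
    T=np.eye(4); q=np.array(c["orientation"]); T[:3,3]=c["position"]
    T[:3,:3]=q if q.shape==(3,3) else R.from_euler('xyz',q,degrees=True).as_matrix()
    return K,T,c
def cloud(name):
    K,T,_=cam(name); rgb,d=env.read_camera(name)
    v,u=np.mgrid[0:480,0:640]
    p=np.stack([(u-K[0,2])/K[0,0]*d,-(v-K[1,2])/K[1,1]*d,-d],-1)
    W=p@T[:3,:3].T+T[:3,3]; W[d==0]=np.nan
    return rgb,d,W
def save(n,im): cv2.imwrite(f"pics/{n}.png",cv2.cvtColor(im,cv2.COLOR_RGB2BGR))
E
python3 - <<'E'
from h import *
print(env.get_obs())
for n in("side","top","wrist"): print(n,env.calibration(n))
rgb,d,W=cloud("top"); save("top",rgb); np.savez("top.npz",rgb=rgb,W=W)
for q in("block_center","clamp","bar_mid","knob_left","cup","fence_mid","glue"):
    for r in env.cut_out("top",q)[:3]:
        m=r["region"]; print(q,r["conf"],r["uv"],m.sum(),np.nanmedian(W[m],0).round(4))
E
```

```text
{'time_s': 0.0, 'qpos': array([77.06747412, 18.43860557, -4.01609207, 83.17482984,  1.29528074,
       78.54011231, -3.26189843]), 'joint_velocities': array([ 0.06080853, -0.0844209 , -0.03645664, -0.06243968, -0.03360443,
       -0.07171653, -0.04439689]), 'effort': array([-3.70197777e-04, -4.91286314e+01, -4.03940734e-01, -3.12528026e+01,
       -6.39710063e-02,  4.37123794e-02,  1.90477235e-04]), 'tool_pos': array([ 0.15421865, -0.63089002,  0.22946735]), 'tool_rot': array([-1.79891713e+02,  5.82844992e-03,  1.37409690e+01]), 'force': array([ 0.90948296,  0.1392476 , -0.75141317]), 'wrist_torque': array([-0.04130397, -0.04519389, -0.01431906]), 'grip_width': 0.08710268543878988}
side {'intrinsics': array([[603.0149595 ,   0.        , 322.38100189],
       [  0.        , 603.0149595 , 236.08885517],
       [  0.        ,   0.        ,   1.        ]]), 'position': array([0.0089763 , 0.7928371 , 0.89462321]), 'orientation': array([  50.78163003,   -0.26279754, -146.37136473])}
top {'intrinsics': array([[590.40466964,   0.        , 312.94811074],
       [  0.        , 590.40466964, 22
[... 651 characters left out ...]
0,  0.00000000e+00,  0.00000000e+00,
         1.00000000e+00]])}
block_center 0.96 [347.2, 344.5] 2163 [ 0.3379 -0.074   0.0591]
block_center 0.95 [133.4, 276.1] 1996 [0.4673 0.328  0.0597]
block_center 0.66 [154.9, 360.3] 2325 [0.3116 0.2829 0.0594]
clamp 0.63 [313.4, 226.8] 16386 [ 0.5607 -0.0154  0.0127]
clamp 0.53 [196.8, 123.4] 927 [0.7487 0.2046 0.0988]
clamp 0.5 [328.8, 240.0] 2249 [ 0.539  -0.0401  0.0361]
bar_mid 0.58 [322.8, 237.4] 2090 [ 0.5389 -0.0381  0.0362]
knob_left 0.67 [240.3, 227.7] 300 [0.5481 0.125  0.1086]
cup 0.6 [493.1, 276.3] 1699 [ 0.4649 -0.3594  0.0491]
fence_mid 0.92 [316.7, 192.0] 1422 [ 0.6294 -0.0188  0.0336]
glue 0.61 [198.8, 122.5] 950 [0.749  0.2046 0.0986]
```

View pics/top.png

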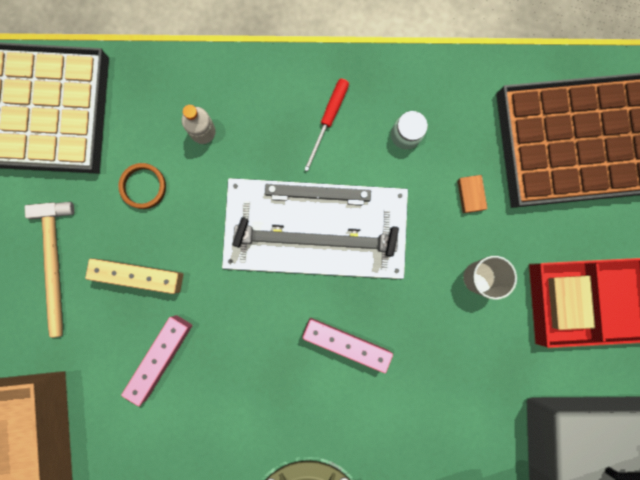

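Candidates for the block: the beech block at (133,276), pink look-alikes at (347,345) and (155,360), and a light block in the red tray at (573,302) with no mark row. I choose (133,276).

Run:
```python
from h import *
rgb,d,W=cloud("top")
def rect(m,zlo,zhi,name):
    m=m&(W[...,2]>zlo)&(W[...,2]<zhi)
    p=W[m][:,:2]; (c,s,a)=cv2.minAreaRect((p*1000).astype(np.float32)); print(name,len(p),np.round(c,1),np.round(s,1),round(a,2),"z",np.median(W[m][:,2]).round(4))
v,u=np.mgrid[0:480,0:640]
def box(u0,u1,v0,v1): return (u>u0)&(u<u1)&(v>v0)&(v<v1)
rect(box(80,190,250,300),.052,.07,"block")
rect(box(215,415,170,285),.006,.02,"plate")
rect(box(255,380,175,205),.028,.05,"fence")
rect(box(258,374,225,255),.030,.045,"bar")
rect(box(225,260,210,255),.098,.125,"kL")
rect(box(375,405,220,265),.098,.125,"kR")
rect(box(475,520,250,305),.09,.12,"cup")
c=cv2.resize(rgb[170:285,215:415],None,fx=4,fy=4,interpolation=cv2.INTER_CUBIC)
b=cv2.resize(rgb[250:300,80:190],None,fx=2.6,fy=2.6,interpolation=cv2.INTER_CUBIC)
c2=np.zeros((c.shape[0]+b.shape[0],800,3),np.uint8); c2[:c.shape[0]]=c; c2[c.shape[0]:,:b.shape[1]]=b
save("crop1",c2)
```

```text
block 1936 [468.4 332.5] [171.   40.1] 80.71 z 0.0598
plate 12195 [564.2 -19.6] [216.  383.3] 0.3 z 0.0118
fence 1331 [628.2 -18.8] [209.3  30.6] 86.62 z 0.0339
bar 1372 [546.5 -17.2] [223.9  36.7] 86.62 z 0.0353
kL 243 [547.7 125.1] [14.4 55.6] 73.22 z 0.1093
kR 249 [ 531.1 -153.6] [15.1 55.6] 79.22 z 0.109
cup 284 [ 464.9 -345.7] [73.6 77.8] 86.99 z 0.098
```

View pics/crop1.png

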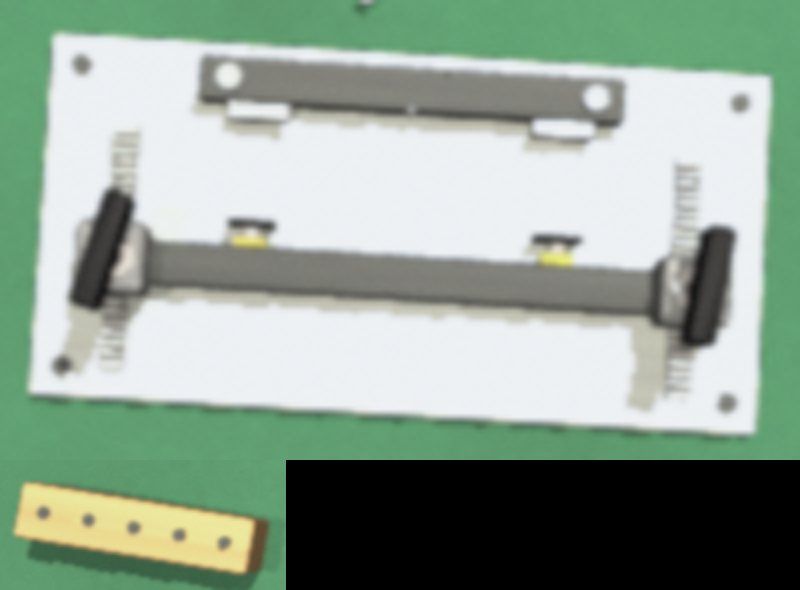

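The crop confirms the beech block with five marks (bottom). The fence's white line is at crop (412,108), and both grips and both anvils show. I'll move over the clamp for a near look with the wrist camera.

```bash
cat >> h.py <<'E'
def plan(*wps):
    "wps: (x,y,z,yaw) world -> rows from the present pose"
    o=env.get_obs(); p=o["tool_pos"]; M=R.from_euler('xyz',o["tool_rot"],degrees=True).as_matrix(); y0=o["tool_rot"][2]
    for w in wps:
        s=M.T@(np.array(w[:3])-p); t=-((w[3]-y0+180)%360-180)
        print(np.round(s,4).tolist(),round(np.radians(t),4),"dist",np.linalg.norm(s).round(3))
E
python3 -c "
from h import *
plan((.45,-.25,.29,60),(.56,-.02,.29,86.6))"
```

```text
[0.3778, -0.3002, -0.0595] -0.8074 dist 0.486
[0.5393, -0.4975, -0.0595] -1.2716 dist 0.736
```

Emit:
move_arm([
  [[0.378, -0.3, -0.06], -0.81],
  [[0.378, -0.3, -0.06], -0.81],
  [[0.378, -0.3, -0.06], -0.81],
  [[0.378, -0.3, -0.06], -0.81],
  [[0.378, -0.3, -0.06], -0.81],
  [[0.378, -0.3, -0.06], -0.81],
  [[0.378, -0.3, -0.06], -0.81],
  [[0.378, -0.3, -0.06], -0.81],
  [[0.54, -0.498, -0.06], -1.27],
  [[0.54, -0.498, -0.06], -1.27],
  [[0.54, -0.498, -0.06], -1.27],
  [[0.54, -0.498, -0.06], -1.27],
  [[0.54, -0.498, -0.06], -1.27],
  [[0.54, -0.498, -0.06], -1.27],
  [[0.54, -0.498, -0.06], -1.27],
], hand=-1, squeeze=40)

```text
time_s: 2.33
tool_pos: [0.5603, -0.0216, 0.2904]
tool_rot: [-180.0, 0.1, 86.3]
force: [-0.1, -0.4, -1.1]
grip_width: 0.087
```

Run:
```python
from h import *
o=env.get_obs(); print(o["time_s"],o["tool_pos"],o["tool_rot"])
rgb,d,W=cloud("wrist"); save("w1",rgb); np.savez("w1.npz",rgb=rgb,W=W)
for q in("fence_mid","bar_mid","knob_left","knob_right","anvil_left"):
    for r in env.cut_out("wrist",q)[:2]:
        m=r["region"]; print(q,r["conf"],r["uv"],m.sum(),np.nanmedian(W[m],0).round(4))
```

```text
2.325 [ 0.56026946 -0.02164046  0.29040284] [-1.79977733e+02  6.90542202e-02  8.63250973e+01]
fence_mid 0.69 [296.0, 348.4] 959 [ 0.5323 -0.1526  0.1098]
fence_mid 0.67 [386.6, 185.6] 4850 [ 0.6282 -0.009   0.0344]
bar_mid 0.74 [301.5, 188.7] 6874 [ 0.5395 -0.0092  0.0362]
knob_left 0.66 [290.3, 35.6] 1694 [0.5462 0.1218 0.1092]
knob_right 0.7 [371.2, 120.8] 306 [0.6188 0.0554 0.0321]
knob_right 0.55 [298.2, 345.9] 870 [ 0.5315 -0.1525  0.1098]
anvil_left 0.64 [372.4, 121.9] 270 [0.6186 0.054  0.0321]
anvil_left 0.27 [297.8, 345.1] 949 [ 0.5324 -0.1526  0.1098]
```

View pics/w1.png

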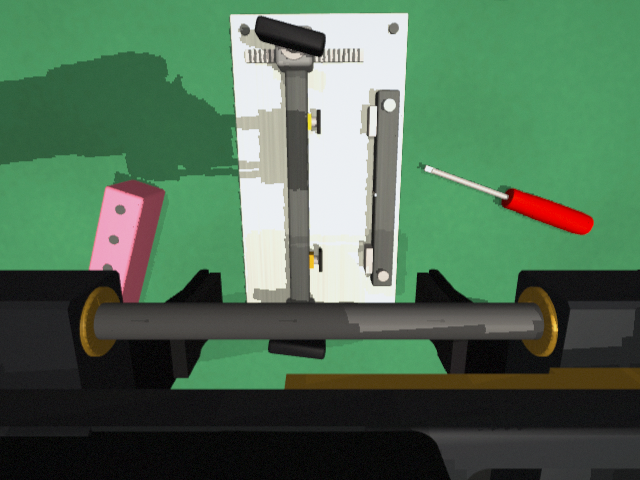

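Anvils are at (372,121) and (368,260), the white line at (375,195) and the pads at (317,121) and (317,260). I'll measure the anvil and pad faces from this picture.

Run:
```python
from h import *
f=np.load("w1.npz"); W=f["W"]; rgb=f["rgb"]
for r in (115,121,128,255,260,265):
    print(r,[(c,*(W[r,c]*1000).round(1)[[0,2]],int(rgb[r,c].sum())) for c in range(364,373)])
    print('  pad',[(c,*(W[r,c]*1000).round(1)[[0,2]],int(rgb[r,c].sum())) for c in range(314,325)])
print("line"); print(rgb[186:204,373:379].sum(-1)); print((W[195,376]*1000).round(1))
v,u=np.mgrid[0:480,0:640]
def rect(m,zlo,zhi,name):
    m=m&(W[...,2]>zlo)&(W[...,2]<zhi)
    p=W[m][:,:2]; (c,s,a)=cv2.minAreaRect((p*1000).astype(np.float32)); print(name,len(p),np.round(c,1),np.round(s,1),round(a,2),"z",np.median(W[m][:,2]).round(4))
b=lambda u0,u1,v0,v1:(u>u0)&(u<u1)&(v>v0)&(v<v1)
rect(b(250,335,5,60),.1,.125,"kL"); rect(b(278,315,75,295),.032,.042,"bar"); rect(b(355,405,85,290),.0335,.04,"fence")
rect(b(225,410,5,300),.009,.015,"plate")
```

```text
115 [(364, np.float64(613.4), np.float64(12.1), 542), (365, np.float64(614.7), np.float64(10.5), 549), (366, np.float64(615.4), np.float64(12.7), 526), (367, np.float64(616.1), np.float64(16.2), 242), (368, np.float64(616.0), np.float64(25.1), 212), (369, np.float64(616.4), np.float64(30.6), 398), (370, np.float64(617.0), np.float64(33.4), 712), (371, np.float64(618.2), np.float64(32.1), 713), (372, np.float64(619.1), np.float64(32.8), 711)]
  pad [(314, np.float64(560.3), np.float64(12.1), 540), (315, np.float64(561.4), np.float64(13.7), 528), (316, np.float64(562.4), np.float64(12.7), 391), (317, np.float64(563.5), np.float64(34.7), 116), (318, np.float64(564.5), np.float64(35.4), 127), (319, np.float64(565.5), np.float64(33.8), 155), (320, np.float64(nan), np.float64(nan), 366), (321, np.float64(567.7), np.float64(11.3), 716), (322, np.float64(568.8), np.float64(12.7), 713), (323, np.float64(569.8), np.float64(12.3), 714), (324, np.float64(570.9), np.float64(11.9), 717)]
121 [(364, np.float64(613.3), np.float64(11.4), 538), (365, np.float64(614.3), np.float64(11.6), 551), (366, np
[... 4867 characters left out ...]
283 355 352]
 [ 93  93 148 279 359 354]
 [ 76  90 158 288 360 356]
 [ 85  97 165 284 356 354]
 [ 76 102 179 294 357 353]
 [190 108 192 286 358 354]
 [252 200 199 292 357 354]
 [269 303 537 449 363 352]
 [231 416 695 583 365 354]
 [166 419 713 616 358 349]
 [105 259 498 442 352 354]
 [ 78 108 201 291 347 352]
 [ 86 116 216 304 351 355]
 [ 87 109 219 309 350 354]
 [ 89 107 230 308 352 349]
 [ 86 111 234 314 358 349]
 [ 95 102 234 313 350 353]
 [ 89 110 241 325 351 347]]
[620.5 -21.1  36.7]
kL 1470 [546.2 124. ] [14.5 56.1] 72.38 z 0.1094
bar 4639 [540.3 -14.1] [231.8  26.7] 86.55 z 0.0359
fence 3529 [626.7 -20.7] [208.1  29.2] 86.6 z 0.0347
plate 33034 [562.7   7.1] [311.9 180.2] 86.76 z 0.012
```

```bash
python3 -c "
from h import *
plan((.4675,.3315,.13,80.7),(.4675,.3315,.038,80.7))"
```

```text
[0.3453, -0.1147, 0.1604] 0.0999 dist 0.398
[0.3453, -0.1147, 0.2524] 0.0999 dist 0.443
```

Emit:
move_arm([
  [[0.345, -0.115, 0.16], 0.1],
  [[0.345, -0.115, 0.16], 0.1],
  [[0.345, -0.115, 0.16], 0.1],
  [[0.345, -0.115, 0.16], 0.1],
  [[0.345, -0.115, 0.16], 0.1],
  [[0.345, -0.115, 0.16], 0.1],
  [[0.345, -0.115, 0.16], 0.1],
  [[0.345, -0.115, 0.16], 0.1],
  [[0.345, -0.115, 0.21], 0.1],
  [[0.345, -0.115, 0.24], 0.1],
  [[0.345, -0.115, 0.2525], 0.1],
  [[0.345, -0.115, 0.2525], 0.1],
])

```text
time_s: 4.12
tool_pos: [0.4677, 0.3308, 0.0382]
tool_rot: [180.0, 0.0, 80.7]
force: [-0.0, -0.4, 0.0]
grip_width: 0.0871
```

Emit:
move_arm([
  [[0, 0, 0], 0],
  [[0, 0, 0], 0],
  [[0, 0, 0], 0],
  [[0, 0, 0], 0],
  [[0, 0, 0], 0],
  [[0, 0, 0], 0],
], hand=1, squeeze=40)

```text
time_s: 4.88
tool_pos: [0.467, 0.3319, 0.038]
tool_rot: [180.0, 0.0, 80.8]
force: [0.7, 0.1, -0.2]
grip_width: 0.0395
```

```bash
python3 -c "
from h import *
o=env.get_obs(); p=o['tool_pos']; print(p,o['tool_rot'])
plan((p[0],p[1],p[2]+.11,80.7),(.52,.15,p[2]+.13,86.6),(.5869,-.0185,p[2]+.13,86.6))"
```

```text
[0.4670072  0.33194302 0.03803463] [1.79986859e+02 9.27804787e-04 8.07772232e+01]
[-0.0, 0.0, -0.11] 0.0013 dist 0.11
[-0.1711, 0.0815, -0.13] -0.1016 dist 0.23
[-0.3267, 0.1745, -0.13] -0.1016 dist 0.393
```

Emit:
move_arm([
  [[0, 0, -0.05], 0],
  [[0, 0, -0.11], 0],
  [[-0.055, 0.026, -0.13], -0.03],
  [[-0.11, 0.053, -0.13], -0.06],
  [[-0.165, 0.08, -0.13], -0.1],
  [[-0.22, 0.11, -0.13], -0.1],
  [[-0.275, 0.143, -0.13], -0.1],
  [[-0.31, 0.165, -0.13], -0.1],
  [[-0.3267, 0.1745, -0.13], -0.1016],
  [[-0.3267, 0.1745, -0.13], -0.1016],
  [[-0.3267, 0.1745, -0.13], -0.1016],
])

```text
time_s: 6.25
tool_pos: [0.586, -0.0155, 0.168]
tool_rot: [-180.0, -0.1, 86.8]
force: [-0.8, 0.3, -2.7]
grip_width: 0.0395
```

Run:
```python
from h import *
o=env.get_obs(); p=o['tool_pos']; print(p,o['tool_rot'],o['force'],o['grip_width'])
rgb,d,W=cloud("top")
r=env.cut_out("top","block_center")
for x in r[:3]:
    m=x["region"]; w=W[m]; w=w[w[:,2]>.17]
    if len(w)>300:
        print(x["uv"],cv2.minAreaRect((w[:,:2]*1000).astype(np.float32)),np.median(w[:,2]))
rgb,d,W=cloud("wrist"); save("w2",rgb)
plan((.5869,-.0185,.070,86.6),(.5869,-.0185,.0515,86.6))
```

```text
[ 0.58601965 -0.01552895  0.16795642] [-1.79956084e+02 -7.34625994e-02  8.67945700e+01] [-0.83676787  0.34774718 -2.74012438] 0.03950257149134702
[278.9, 205.6] ((590.0301513671875, 47.87091827392578), (41.44108581542969, 42.3371696472168), 0.428274005651474) 0.18940891070710125
[-0.0023, 0.0007, 0.0982] 0.0032 dist 0.098
[-0.0023, 0.0007, 0.1167] 0.0032 dist 0.117
```

View pics/w2.png

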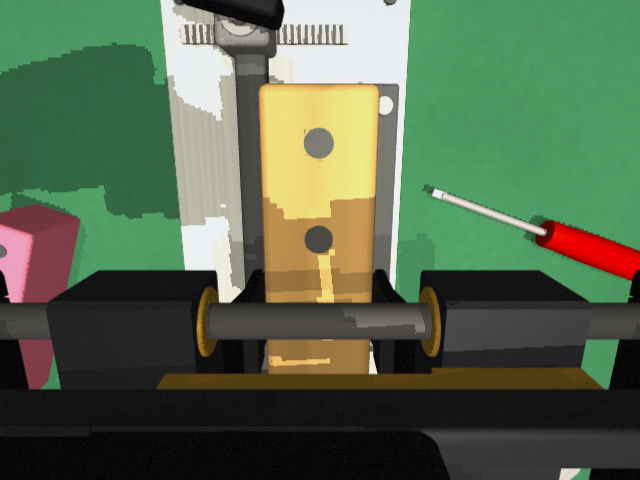

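The block is level in the jaws, marks up, with its left end at (318,88). The bar is at its left and the fence at its right.

Emit:
move_arm([
  [[-0.002, 0.0005, 0.05], 0.003],
  [[-0.0023, 0.0007, 0.085], 0.003],
  [[-0.0023, 0.0007, 0.1], 0.003],
  [[-0.0023, 0.0007, 0.108], 0.003],
  [[-0.0023, 0.0007, 0.113], 0.003],
  [[-0.0023, 0.0007, 0.116], 0.003],
  [[-0.0023, 0.0007, 0.1175], 0.003],
  [[-0.0023, 0.0007, 0.118], 0.003],
])

```text
time_s: 7.4
tool_pos: [0.5876, -0.0209, 0.0504]
tool_rot: [180.0, 0.0, 86.4]
force: [-0.4, -0.1, -2.6]
grip_width: 0.0397
```

Run:
```python
from h import *
o=env.get_obs(); p=o['tool_pos']; print(p,o['tool_rot'],o['force'],o['wrist_torque'],o['grip_width'])
```

```text
[ 0.58755268 -0.02089314  0.05036734] [1.79964928e+02 1.04789095e-02 8.64204784e+01] [-0.35724802 -0.13920492 -2.56925097] [-0.0531662  -0.10894794 -0.0068901 ] 0.03973602345449553
```

Emit:
move_arm([
  [[0, 0, 0.0006], 0],
  [[0, 0, 0.001], 0],
])

```text
time_s: 7.65
tool_pos: [0.5876, -0.0209, 0.05]
tool_rot: [180.0, 0.0, 86.4]
force: [-2.5, -0.3, 6.4]
grip_width: 0.04
```

Emit:
move_arm([
  [[0, 0, 0], 0],
  [[0, 0, 0], 0],
  [[0, 0, 0], 0],
  [[0, 0, 0], 0],
  [[0, 0, -0.05], 0],
  [[0, 0, -0.11], 0],
  [[0.035, 0, -0.17], 0],
  [[0.07, 0, -0.2], 0],
  [[0.07, 0, -0.2], 0],
], hand=-1)

```text
time_s: 8.78
tool_pos: [0.593, 0.0544, 0.253]
tool_rot: [179.6, -0.1, 86.8]
force: [-0.8, -0.3, -1.3]
grip_width: 0.0869
```

Run:
```python
from h import *
o=env.get_obs(); print(o['tool_pos'],o['tool_rot'],o['force'])
rgb,d,W=cloud("wrist"); save("w3",rgb); np.savez("w3.npz",rgb=rgb,W=W)
v,u=np.mgrid[0:480,0:640]
m=(W[...,2]>.066)&(W[...,2]<.08)&(abs(W[...,0]-.59)<.04)&(abs(W[...,1])<.13)
print("block",cv2.minAreaRect((W[m][:,:2]*1000).astype(np.float32)),np.median(W[m][:,2]))
for s in(1,-1):
    m=(W[...,2]>.1)&(W[...,2]<.125)&(abs(W[...,0]-.54)<.06)&(abs(W[...,1]+.015-s*.14)<.06)
    if m.sum()>50: print(s,m.sum(),cv2.minAreaRect((W[m][:,:2]*1000).astype(np.float32)))
plan((.5462,.1240,.15,162.4),(.5462,.1240,.092,162.4))
```

```text
[0.59296215 0.05440789 0.25302178] [ 1.79615106e+02 -1.41390151e-01  8.68079120e+01] [-0.79585105 -0.28857309 -1.34673378]
block ((585.4763793945312, 12.573928833007812), (57.483741760253906, 237.56671142578125), 2.9141178131103516) 0.07217746398445521
1 1444 ((546.2793579101562, 124.22532653808594), (14.095699310302734, 55.95299530029297), 72.312255859375)
[0.0699, -0.0505, 0.1005] -1.3224 dist 0.132
[0.0699, -0.0507, 0.1585] -1.3224 dist 0.18
```

View pics/w3.png

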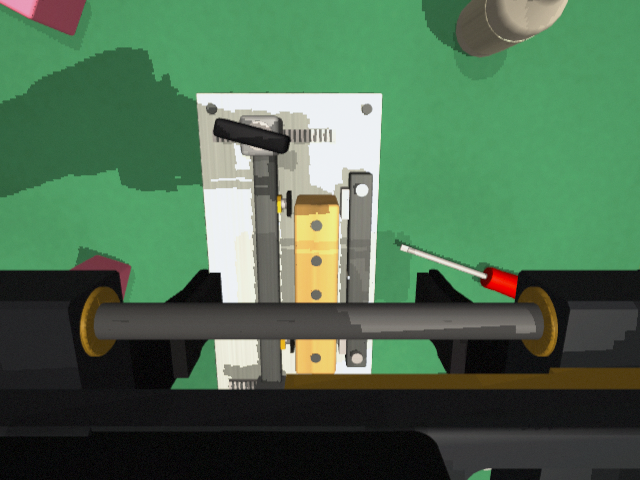

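The block stands free between the pads (left pad at 287,204) and the anvils (346,203). Now the left knob.

Emit:
move_arm([
  [[0.07, -0.0505, 0.06], -0.18],
  [[0.07, -0.0505, 0.1], -0.36],
  [[0.07, -0.0505, 0.1], -0.54],
  [[0.07, -0.0505, 0.1], -0.72],
  [[0.07, -0.0505, 0.1], -0.9],
  [[0.07, -0.0505, 0.1], -1.08],
  [[0.07, -0.0505, 0.1], -1.26],
  [[0.07, -0.0505, 0.1], -1.322],
  [[0.07, -0.0505, 0.1], -1.322],
  [[0.07, -0.0505, 0.1], -1.322],
], hand=-0.1)

```text
time_s: 10.07
tool_pos: [0.5453, 0.1211, 0.1482]
tool_rot: [-180.0, -0.1, 162.1]
force: [-0.1, 0.3, -0.5]
grip_width: 0.0483
```

Run:
```python
from h import *
o=env.get_obs(); print(o['tool_pos'],o['tool_rot'],o['force'],o['wrist_torque'],o['qpos'][6],o['grip_width'])
plan((.5462,.1242,.088,162.3))
```

```text
[0.54534398 0.12111401 0.14823837] [-1.79951937e+02 -5.85115625e-02  1.62052060e+02] [-0.06478963  0.27236463 -0.52921772] [ 0.09956594 -0.15628995 -0.08786357] 41.55602309789918 0.04826332133554307
[0.0001, 0.0033, 0.0602] -0.0043 dist 0.06
```

Emit:
move_arm([
  [[0, 0.0033, 0.03], -0.004],
  [[0, 0.0033, 0.05], -0.004],
  [[0, 0.0033, 0.06], -0.004],
  [[0, 0.0033, 0.06], -0.004],
])

```text
time_s: 10.58
tool_pos: [0.5462, 0.1251, 0.0885]
tool_rot: [-180.0, -0.1, 162.4]
force: [0.5, 0.2, 0.2]
grip_width: 0.0478
```

Emit:
move_arm([
  [[0, 0, 0], 0],
  [[0, 0, 0], 0],
  [[0, 0, 0], 0],
  [[0, 0, 0], 0],
  [[0, 0, 0], 0],
], hand=1, squeeze=55)

```text
time_s: 11.2
tool_pos: [0.5466, 0.1248, 0.0892]
tool_rot: [-180.0, 0.0, 162.4]
force: [-0.7, -1.2, 2.3]
grip_width: 0.0136
```

Run:
```python
from h import *
o=env.get_obs(); print(o['tool_pos'],o['tool_rot'],o['force'],o['wrist_torque'],o['grip_width'])
```

```text
[0.5466463  0.12479425 0.08922513] [-1.79957116e+02  3.97342153e-03  1.62370895e+02] [-0.71939779 -1.24030896  2.3414592 ] [-0.21235391  0.03281207 -0.16060244] 0.013620149892452181
```

Emit:
move_arm([
  [[-0.0009, 0.0002, 0], 0.12],
  [[-0.0019, 0.0005, 0], 0.25],
  [[-0.0029, 0.0007, 0], 0.38],
  [[-0.0039, 0.001, 0], 0.5],
  [[-0.0039, 0.001, 0], 0.5],
  [[-0.0039, 0.001, 0], 0.5],
])

```text
time_s: 11.95
tool_pos: [0.5507, 0.1246, 0.0892]
tool_rot: [-180.0, 0.0, 133.8]
force: [-1.5, -1.5, 2.9]
grip_width: 0.0136
```

Run:
```python
from h import *
o=env.get_obs(); print(o['tool_pos'],o['tool_rot'],o['force'],o['wrist_torque'],o['grip_width'])
```

```text
[0.55066896 0.12464178 0.08918826] [-1.79974040e+02  1.56452296e-02  1.33816674e+02] [-1.54178372 -1.49525689  2.87550752] [-0.35178253  0.16126355 -0.16798339] 0.013624140323454402
```

Run:
```python
from h import *
plan((.5507,.1246,.155,134),(.58,-.155,.22,168.5))
```

```text
[-0.0001, -0.0, -0.0658] -0.0032 dist 0.066
[-0.2221, -0.1725, -0.1307] -0.6053 dist 0.31
```

Emit:
move_arm([
  [[0, 0, 0], 0],
  [[0, 0, 0], 0],
  [[0, 0, -0.03], 0],
  [[0, 0, -0.07], 0],
  [[-0.045, -0.035, -0.1], -0.12],
  [[-0.09, -0.07, -0.13], -0.24],
  [[-0.135, -0.105, -0.13], -0.36],
  [[-0.18, -0.14, -0.13], -0.5],
  [[-0.222, -0.1725, -0.13], -0.605],
  [[-0.222, -0.1725, -0.13], -0.605],
  [[-0.222, -0.1725, -0.13], -0.605],
], hand=-0.1)

```text
time_s: 13.32
tool_pos: [0.5796, -0.1537, 0.2188]
tool_rot: [179.9, -0.0, 168.4]
force: [0.3, 0.9, -0.7]
grip_width: 0.0485
```

```bash
cat >> h.py <<'E'
def knobs(cam="wrist"):
    rgb,d,W=cloud(cam)
    for s in(1,-1):
        m=(W[...,2]>.1)&(W[...,2]<.122)&(abs(W[...,0]-.545)<.06)&(abs(W[...,1]+.015-s*.14)<.06)
        if m.sum()>100:
            c,z,a=cv2.minAreaRect((W[m][:,:2]*1000).astype(np.float32))
            if z[0]>z[1]: a-=90
            print("knob","LR"[s<0],m.sum(),np.round(c,1),np.round(z,1),"yaw",round(a+90,2))
    return rgb,d,W
E
python3 - <<'E'
from h import *
o=env.get_obs(); print(o['tool_pos'],o['tool_rot'],o['wrist_torque'])
knobs(); knobs("top")
E
```

```text
[ 0.57960065 -0.15373201  0.21875081] [ 1.79912925e+02 -2.11286911e-02  1.68426066e+02] [ 0.1029221  -0.18518963 -0.01387605]
knob R 1721 [ 529.1 -155.2] [13.7 55.4] yaw 167.51
knob L 244 [551.8 125. ] [14.5 54. ] yaw 133.67
knob R 245 [ 531.2 -153.7] [14.6 56.2] yaw 166.92
```

Run:
```python
from h import *
plan((.5291,-.1552,.13,167.5),(.5291,-.1552,.088,167.5))
```

```text
[0.0491, -0.0128, 0.0892] 0.0189 dist 0.103
[0.0492, -0.0128, 0.1312] 0.0189 dist 0.141
```

Emit:
move_arm([
  [[0.0491, -0.0128, 0.03], 0.019],
  [[0.0491, -0.0128, 0.075], 0.019],
  [[0.0491, -0.0128, 0.085], 0.019],
  [[0.0491, -0.0128, 0.11], 0.019],
  [[0.0491, -0.0128, 0.125], 0.019],
  [[0.0491, -0.0128, 0.131], 0.019],
  [[0.0491, -0.0128, 0.131], 0.019],
])

```text
time_s: 14.3
tool_pos: [0.5294, -0.157, 0.0884]
tool_rot: [180.0, 0.0, 167.4]
force: [-0.7, -0.5, 0.1]
grip_width: 0.0479
```

Emit:
move_arm([
  [[0, 0, 0], 0],
  [[0, 0, 0], 0],
  [[0, 0, 0], 0],
  [[0, 0, 0], 0],
], hand=1)

```text
time_s: 14.8
tool_pos: [0.5294, -0.1558, 0.0882]
tool_rot: [179.9, 0.0, 167.3]
force: [1.8, 6.5, -0.7]
grip_width: 0.0155
```

Emit:
move_arm([
  [[-0.0011, 0.0002, 0], 0.14],
  [[-0.0022, 0.0004, 0], 0.28],
  [[-0.0033, 0.0005, 0], 0.42],
  [[-0.0044, 0.0007, 0], 0.56],
  [[-0.0055, 0.0009, 0], 0.7],
  [[-0.0065, 0.001, 0], 0.82],
])

```text
time_s: 15.55
tool_pos: [0.5365, -0.1548, 0.0882]
tool_rot: [179.8, -0.1, 120.3]
force: [2.2, 5.6, -0.7]
grip_width: 0.0134
```

Run:
```python
from h import *
o=env.get_obs(); print(o['tool_pos'],o['tool_rot'],o['force'],o['wrist_torque'],o['joint_velocities'][6],o['effort'][6])
```

```text
[ 0.53654934 -0.15483018  0.0882346 ] [ 1.79826793e+02 -9.33846755e-02  1.20293186e+02] [ 2.23296544  5.62462643 -0.74161732] [ 1.01194202 -0.56197914  0.32484041] -51.241987832135834 0.5565630085766315
```

Emit:
move_arm([
  [[-0.001, 0.0008, 0], 0.12],
  [[-0.0016, 0.0013, 0], 0.2],
  [[-0.0016, 0.0013, 0], 0.2],
  [[-0.0016, 0.0013, 0], 0.2],
])

```text
time_s: 16.05
tool_pos: [0.5384, -0.1549, 0.0882]
tool_rot: [179.8, -0.2, 109.0]
force: [1.2, 6.2, 0.6]
grip_width: 0.0137
```

Run:
```python
from h import *
o=env.get_obs(); p=o['tool_pos']; print(p,o['tool_rot'],o['force'],o['wrist_torque'])
plan((p[0],p[1],.155,o['tool_rot'][2]),(.5507+.03,.1246,.17,133.8),(.5507,.1243,.15,133.8))
```

```text
[ 0.53837003 -0.15487566  0.08822501] [179.84894348  -0.18571341 109.03736814] [1.17657581 6.20569742 0.55328827] [ 1.22022869 -0.45037812  0.05336082]
[0.0002, 0.0002, -0.0668] -0.0 dist 0.067
[0.2506, 0.1314, -0.0806] -0.4322 dist 0.294
[0.2601, 0.1029, -0.0607] -0.4322 dist 0.286
```

Emit:
move_arm([
  [[0, 0, 0], 0],
  [[0, 0, 0], 0],
  [[0, 0, -0.03], 0],
  [[0, 0, -0.067], 0],
  [[0.055, 0.02, -0.067], -0.1],
  [[0.11, 0.04, -0.067], -0.2],
  [[0.165, 0.065, -0.067], -0.3],
  [[0.22, 0.085, -0.065], -0.4],
  [[0.26, 0.103, -0.061], -0.432],
  [[0.26, 0.103, -0.061], -0.432],
  [[0.26, 0.103, -0.061], -0.432],
], hand=-0.1)

```text
time_s: 17.42
tool_pos: [0.5508, 0.1194, 0.1488]
tool_rot: [-179.9, 0.0, 133.6]
force: [0.2, -0.6, -0.4]
grip_width: 0.0481
```

Run:
```python
from h import *
o=env.get_obs(); p=o['tool_pos']; print(p,o['tool_rot'],o['force'],o['wrist_torque'])
plan((.5507,.1246,.088,133.8))
```

```text
[0.55084991 0.11937106 0.14876213] [-1.79930210e+02  3.87835933e-02  1.33565958e+02] [ 0.20333176 -0.59447133 -0.37646836] [ 0.05331675 -0.19113811  0.02917808]
[0.0039, 0.0036, 0.0608] -0.0041 dist 0.061
```

Emit:
move_arm([
  [[0.003, 0.0026, 0.03], -0.004],
  [[0.003, 0.0026, 0.05], -0.004],
  [[0.003, 0.0026, 0.061], -0.004],
  [[0.003, 0.0026, 0.061], -0.004],
])

```text
time_s: 17.92
tool_pos: [0.5502, 0.1239, 0.0873]
tool_rot: [-179.9, -0.0, 133.8]
force: [-0.4, -0.1, 0.3]
grip_width: 0.0478
```

Emit:
move_arm([
  [[0, 0, 0], 0],
  [[0, 0, 0], 0],
  [[0, 0, 0], 0],
  [[0, 0, 0], 0],
], hand=1)

```text
time_s: 18.42
tool_pos: [0.5506, 0.1248, 0.0883]
tool_rot: [180.0, 0.0, 133.9]
force: [0.2, -0.7, -0.8]
grip_width: 0.0157
```

Emit:
move_arm([
  [[-0.0007, 0.0006, 0], 0.12],
  [[-0.0014, 0.0013, 0], 0.24],
  [[-0.0021, 0.0019, 0], 0.36],
  [[-0.0028, 0.0026, 0], 0.48],
  [[-0.0032, 0.003, 0], 0.55],
])

```text
time_s: 19.05
tool_pos: [0.555, 0.1245, 0.0882]
tool_rot: [180.0, 0.0, 102.3]
force: [-0.8, -0.7, -0.1]
grip_width: 0.0135
```

```bash
cat >> h.py <<'E'
def st():
    o=env.get_obs(); y=o['tool_rot'][2]
    print(round(o['time_s'],2),o['tool_pos'].round(4),"yaw",round(y,2),"knob",round(np.radians(176.6-y),4),"F",o['force'].round(1),"tz",o['wrist_torque'].round(3),"v7",o['joint_velocities'][6].round(1),"w",o['grip_width'].round(4))
E
python3 -c "
from h import *
st()"
```

```text
Traceback (most recent call last):
  File "h.py", line 36, in st
    print(round(o['time_s'],2),o['tool_pos'].round(4),"yaw",round(y,2),"knob",round(np.radians(176.6-y),4),"F",o['force'].round(1),"tz",o['wrist_torque'].round(3),"v7",o['joint_velocities'][6].round(1),"w",o['grip_width'].round(4))
                                                                                                                                                                                                              ^^^^^^^^^^^^^^^^^^^^^
AttributeError: 'float' object has no attribute 'round'
```

```bash
sed -i "s/o\['grip_width'\].round(4)/round(o['grip_width'],4)/" h.py; python3 -c "
from h import *
st()"
```

```text
19.05 [0.555  0.1245 0.0882] yaw 102.26 knob 1.2975 F [-0.8 -0.7 -0.1] tz [-0.077 -0.181  0.291] v7 -28.9 w 0.0135
```

Emit:
move_arm([
  [[-0.0001, 0.0003, 0], 0.04],
  [[-0.0002, 0.0006, 0], 0.08],
])

```text
time_s: 19.3
tool_pos: [0.5556, 0.1244, 0.0882]
tool_rot: [180.0, 0.0, 97.7]
force: [0.6, -1.0, 0.9]
grip_width: 0.0134
```

```bash
python3 -c "
from h import *
st()"
```

```text
19.3 [0.5556 0.1244 0.0882] yaw 97.7 knob 1.377 F [ 0.6 -1.   0.9] tz [-0.191 -0.157  0.261] v7 -17.3 w 0.0134
```

Emit:
move_arm([
  [[-0.0001, 0.0003, 0], 0.04],
])

```text
time_s: 19.42
tool_pos: [0.556, 0.1244, 0.0882]
tool_rot: [180.0, 0.0, 95.4]
force: [-0.2, -0.5, 1.3]
grip_width: 0.0137
```

```bash
python3 -c "
from h import *
st()"
```

```text
19.43 [0.556  0.1244 0.0882] yaw 95.37 knob 1.4178 F [-0.2 -0.5  1.3] tz [-0.15  -0.033  0.268] v7 -17.0 w 0.0137
```

Emit:
move_arm([
  [[-0.0001, 0.0003, 0], 0.04],
])

```text
time_s: 19.55
tool_pos: [0.5563, 0.1243, 0.0881]
tool_rot: [180.0, 0.0, 93.1]
force: [0.6, -0.9, 1.2]
grip_width: 0.0137
```

```bash
python3 -c "
from h import *
st()"
```

```text
19.55 [0.5563 0.1243 0.0881] yaw 93.06 knob 1.4581 F [ 0.6 -0.9  1.2] tz [-0.191 -0.078  0.324] v7 -17.0 w 0.0137
```

Emit:
move_arm([
  [[-0.0001, 0.0003, 0], 0.04],
])

```text
time_s: 19.68
tool_pos: [0.5566, 0.1243, 0.0881]
tool_rot: [180.0, 0.0, 90.8]
force: [0.4, -0.3, 2.0]
grip_width: 0.0136
```

```bash
python3 -c "
from h import *
st()"
```

```text
19.68 [0.5566 0.1243 0.0881] yaw 90.76 knob 1.4983 F [ 0.4 -0.3  2. ] tz [-0.171 -0.157  0.278] v7 -16.9 w 0.0136
```

Emit:
move_arm([
  [[-0.0001, 0.0003, 0], 0.04],
])

```text
time_s: 19.8
tool_pos: [0.5569, 0.1242, 0.0881]
tool_rot: [180.0, -0.0, 88.5]
force: [-0.3, -0.6, 2.4]
grip_width: 0.0136
```

```bash
python3 -c "
from h import *
st()"
```

```text
19.8 [0.5569 0.1242 0.0881] yaw 88.46 knob 1.5384 F [-0.3 -0.6  2.4] tz [-0.132 -0.112  0.381] v7 -16.9 w 0.0136
```

Emit:
move_arm([
  [[0, 0.0002, 0], 0.03],
])

```text
time_s: 19.92
tool_pos: [0.5571, 0.1242, 0.0881]
tool_rot: [180.0, 0.0, 86.8]
force: [-0.1, -1.0, 1.6]
grip_width: 0.0133
```

```bash
python3 -c "
from h import *
st()"
```

```text
19.93 [0.5571 0.1242 0.0881] yaw 86.78 knob 1.5677 F [-0.1 -1.   1.6] tz [-0.115 -0.174  0.345] v7 -12.5 w 0.0133
```

Emit:
move_arm([
  [[0, 0.0002, 0], 0.03],
])

```text
time_s: 20.05
tool_pos: [0.5573, 0.1242, 0.0881]
tool_rot: [180.0, -0.0, 85.1]
force: [-0.2, 0.1, 2.7]
grip_width: 0.0134
```

```bash
python3 -c "
from h import *
st()"
```

```text
20.05 [0.5573 0.1242 0.0881] yaw 85.06 knob 1.5976 F [-0.2  0.1  2.7] tz [-0.148 -0.195  0.399] v7 -12.8 w 0.0134
```

Run:
```python
from h import *
st(); plan((.5384,-.1549,.15,109.0))
```

```text
20.05 [0.5573 0.1242 0.0881] yaw 85.06 knob 1.5976 F [-0.2  0.1  2.7] tz [-0.148 -0.195  0.399] v7 -12.8 w 0.0134
[-0.2797, 0.0052, -0.0619] -0.4177 dist 0.287
```

Emit:
move_arm([
  [[0, 0, 0], 0],
])

```text
time_s: 20.18
tool_pos: [0.5574, 0.1242, 0.0881]
tool_rot: [180.0, -0.0, 85.1]
force: [0.1, -0.1, 2.2]
grip_width: 0.0136
```

```bash
python3 -c "
from h import *
st()"
```

```text
20.18 [0.5574 0.1242 0.0881] yaw 85.14 knob 1.5963 F [ 0.1 -0.1  2.2] tz [-0.102 -0.238  0.319] v7 0.7 w 0.0136
```

Emit:
move_arm([
  [[0, 0, 0], 0],
  [[0, 0, 0], 0],
  [[0, 0, -0.03], 0],
  [[0, 0, -0.062], 0],
  [[-0.055, 0.001, -0.065], -0.1],
  [[-0.11, 0.002, -0.065], -0.2],
  [[-0.165, 0.003, -0.065], -0.3],
  [[-0.22, 0.004, -0.065], -0.4],
  [[-0.27, 0.005, -0.062], -0.415],
  [[-0.28, 0.0052, -0.062], -0.415],
  [[-0.28, 0.0052, -0.062], -0.415],
  [[-0.28, 0.0052, -0.062], -0.415],
], hand=-0.1)

```text
time_s: 21.68
tool_pos: [0.5391, -0.1529, 0.1501]
tool_rot: [180.0, -0.0, 109.1]
force: [-0.5, 1.1, 0.2]
grip_width: 0.0477
```

Run:
```python
from h import *
st(); plan((.5384,-.1549,.088,109.0))
```

```text
21.68 [ 0.5391 -0.1529  0.1501] yaw 109.11 knob 1.178 F [-0.5  1.1  0.2] tz [ 0.026 -0.082  0.022] v7 0.2 w 0.0477
[-0.0017, -0.0013, 0.0621] 0.0019 dist 0.062
```

Emit:
move_arm([
  [[-0.001, -0.001, 0.03], 0.002],
  [[-0.001, -0.001, 0.05], 0.002],
  [[-0.001, -0.001, 0.062], 0.002],
  [[-0.001, -0.001, 0.062], 0.002],
])

```text
time_s: 22.18
tool_pos: [0.5377, -0.1558, 0.0872]
tool_rot: [-179.9, -0.1, 108.9]
force: [-0.9, -0.3, 0.9]
grip_width: 0.048
```

Emit:
move_arm([
  [[0, 0, 0], 0],
  [[0, 0, 0], 0],
  [[0, 0, 0], 0],
  [[0, 0, 0], 0],
  [[0, 0, 0], 0],
], hand=1)

```text
time_s: 22.8
tool_pos: [0.5388, -0.1565, 0.0883]
tool_rot: [179.9, 0.0, 108.8]
force: [1.3, 0.5, -0.3]
grip_width: 0.0139
```

Emit:
move_arm([
  [[-0.0001, 0.0003, 0], 0.04],
])

```text
time_s: 22.92
tool_pos: [0.539, -0.1565, 0.0883]
tool_rot: [179.9, 0.0, 106.6]
force: [1.4, 0.3, -0.0]
grip_width: 0.0136
```

```bash
python3 -c "
from h import *
st()"
```

```text
22.93 [ 0.539  -0.1565  0.0883] yaw 106.56 knob 1.2225 F [ 1.4  0.3 -0. ] tz [ 0.044 -0.318  0.425] v7 -17.7 w 0.0136
```

Emit:
move_arm([
  [[-0.0001, 0.0003, 0], 0.04],
])

```text
time_s: 23.05
tool_pos: [0.5392, -0.1565, 0.0883]
tool_rot: [180.0, 0.0, 104.3]
force: [1.2, 0.0, 0.5]
grip_width: 0.0137
```

```bash
python3 -c "
from h import *
st()"
```

```text
23.05 [ 0.5392 -0.1565  0.0883] yaw 104.27 knob 1.2625 F [1.2 0.  0.5] tz [-0.033 -0.323  0.434] v7 -17.4 w 0.0137
```

Emit:
move_arm([
  [[-0.0001, 0.0003, 0], 0.04],
])

```text
time_s: 23.18
tool_pos: [0.5395, -0.1566, 0.0883]
tool_rot: [180.0, 0.0, 102.0]
force: [1.0, -0.8, 0.0]
grip_width: 0.0137
```

```bash
python3 -c "
from h import *
st()"
```

```text
23.18 [ 0.5395 -0.1566  0.0883] yaw 101.97 knob 1.3025 F [ 1.  -0.8  0. ] tz [-0.021 -0.268  0.426] v7 -17.3 w 0.0137
```

Emit:
move_arm([
  [[0, 0.0001, 0], 0.012],
])

```text
time_s: 23.3
tool_pos: [0.5396, -0.1566, 0.0883]
tool_rot: [180.0, 0.0, 101.3]
force: [1.1, -0.2, 0.0]
grip_width: 0.0137
```

```bash
python3 -c "
from h import *
st()"
```

```text
23.3 [ 0.5396 -0.1566  0.0883] yaw 101.33 knob 1.3137 F [ 1.1 -0.2  0. ] tz [-0.056 -0.358  0.459] v7 -5.0 w 0.0137
```

Emit:
move_arm([
  [[0, 0.0001, 0], 0.012],
])

```text
time_s: 23.42
tool_pos: [0.5396, -0.1566, 0.0883]
tool_rot: [180.0, 0.0, 100.6]
force: [2.4, 0.2, 1.4]
grip_width: 0.0138
```

```bash
python3 -c "
from h import *
st()"
```

```text
23.43 [ 0.5396 -0.1566  0.0883] yaw 100.61 knob 1.3263 F [2.4 0.2 1.4] tz [-0.112 -0.416  0.389] v7 -5.4 w 0.0138
```

Emit:
move_arm([
  [[0, 0.0001, 0], 0.012],
])

```text
time_s: 23.55
tool_pos: [0.5397, -0.1566, 0.0883]
tool_rot: [180.0, 0.0, 99.9]
force: [2.0, 0.0, 1.0]
grip_width: 0.0137
```

```bash
python3 -c "
from h import *
st()"
```

```text
23.55 [ 0.5397 -0.1566  0.0883] yaw 99.89 knob 1.3389 F [2. 0. 1.] tz [-0.112 -0.453  0.507] v7 -5.4 w 0.0137
```

Run:
```python
from h import *
st(); plan((.57,-.02,.25,87),(.5574,.1242,.15,85.1))
```

```text
23.55 [ 0.5397 -0.1566  0.0883] yaw 99.89 knob 1.3389 F [2. 0. 1.] tz [-0.112 -0.453  0.507] v7 -5.4 w 0.0137
[0.1293, 0.0534, -0.1617] 0.2249 dist 0.214
[0.2736, 0.0657, -0.0618] 0.2581 dist 0.288
```

Emit:
move_arm([
  [[0, 0, 0], 0],
  [[0, 0, 0], 0],
  [[0, 0, 0], 0],
  [[0, 0, -0.03], 0],
  [[0.01, 0.005, -0.08], 0.05],
  [[0.05, 0.02, -0.12], 0.1],
  [[0.09, 0.04, -0.15], 0.2],
  [[0.129, 0.053, -0.162], 0.225],
  [[0.129, 0.053, -0.162], 0.225],
  [[0.129, 0.053, -0.162], 0.225],
  [[0.129, 0.053, -0.162], 0.225],
], hand=-0.1)

```text
time_s: 24.92
tool_pos: [0.5689, -0.0222, 0.2492]
tool_rot: [-179.9, 0.0, 86.9]
force: [-1.1, -0.9, 0.7]
grip_width: 0.0476
```

Run:
```python
from h import *
st()
rgb,d,W=knobs(); save("w4",cv2.resize(rgb[0:300,200:460],None,fx=2,fy=2,interpolation=cv2.INTER_CUBIC)); np.savez("w4.npz",rgb=rgb,W=W)
plan((.5574,.1242,.15,85.1))
```

```text
24.93 [ 0.5689 -0.0222  0.2492] yaw 86.86 knob 1.5663 F [-1.1 -0.9  0.7] tz [-0.023 -0.138 -0.011] v7 -0.1 w 0.0476
knob L 1285 [555.8 115.7] [40.8 14.1] yaw 85.6
knob R 560 [ 536.8 -143.9] [14.7 32.8] yaw 99.42
[0.1454, -0.0195, 0.0993] 0.0306 dist 0.177
```

View pics/w4.png

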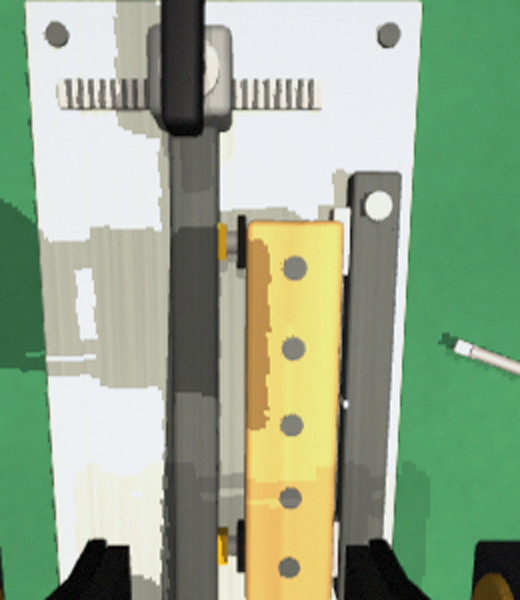

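Both ends of the block touch the anvils (343,240 and 337,545 in the crop), and both pads bear on the block. I'll make the final trim at the left knob by feel.

Emit:
move_arm([
  [[0.05, -0.007, 0.03], 0.03],
  [[0.1, -0.014, 0.06], 0.03],
  [[0.14, -0.0195, 0.09], 0.03],
  [[0.1454, -0.0195, 0.1], 0.03],
  [[0.1454, -0.0195, 0.1], 0.03],
  [[0.1454, -0.0195, 0.1], 0.03],
])

```text
time_s: 25.72
tool_pos: [0.5586, 0.1237, 0.1507]
tool_rot: [179.9, 0.0, 85.1]
force: [0.5, -0.6, 0.1]
grip_width: 0.0474
```

Run:
```python
from h import *
st(); plan((.5574,.1242,.088,85.1))
```

```text
25.73 [0.5586 0.1237 0.1507] yaw 85.09 knob 1.5971 F [ 0.5 -0.6  0.1] tz [-0.037 -0.134 -0.026] v7 -0.2 w 0.0474
[0.0004, -0.0013, 0.0627] -0.0001 dist 0.063
```

Emit:
move_arm([
  [[0, -0.001, 0.03], 0],
  [[0, -0.001, 0.05], 0],
  [[0, -0.001, 0.062], 0],
  [[0, -0.001, 0.062], 0],
])

```text
time_s: 26.22
tool_pos: [0.5562, 0.1255, 0.0874]
tool_rot: [-179.9, 0.0, 85.3]
force: [0.4, 0.3, 0.5]
grip_width: 0.048
```

Emit:
move_arm([
  [[0, 0, 0], 0],
  [[0, 0, 0], 0],
  [[0, 0, 0], 0],
  [[0, 0, 0], 0],
  [[0, 0, 0], 0],
], hand=1)

```text
time_s: 26.85
tool_pos: [0.5574, 0.1259, 0.0883]
tool_rot: [179.9, -0.0, 85.3]
force: [3.0, -0.3, -1.3]
grip_width: 0.0134
```

Emit:
move_arm([
  [[0, 0.0001, 0], 0.015],
])

```text
time_s: 26.98
tool_pos: [0.5575, 0.1259, 0.0883]
tool_rot: [179.9, -0.0, 84.4]
force: [3.6, 0.2, -0.4]
grip_width: 0.0135
```

```bash
python3 -c "
from h import *
st()"
```

```text
26.98 [0.5575 0.1259 0.0883] yaw 84.42 knob 1.6088 F [ 3.6  0.2 -0.4] tz [-0.05  -0.722  0.417] v7 -6.7 w 0.0135
```

Emit:
move_arm([
  [[0, 0.0001, 0], 0.012],
])

```text
time_s: 27.1
tool_pos: [0.5576, 0.1259, 0.0883]
tool_rot: [179.9, -0.0, 83.7]
force: [3.9, 0.3, -1.1]
grip_width: 0.0132
```

```bash
python3 -c "
from h import *
st()"
```

```text
27.1 [0.5576 0.1259 0.0883] yaw 83.72 knob 1.6211 F [ 3.9  0.3 -1.1] tz [-0.061 -0.957  0.428] v7 -5.2 w 0.0132
```

Emit:
move_arm([
  [[0, 0.0001, 0], 0.012],
])

```text
time_s: 27.22
tool_pos: [0.5577, 0.1259, 0.0883]
tool_rot: [179.9, -0.0, 83.0]
force: [4.4, -0.4, -0.9]
grip_width: 0.0135
```

```bash
python3 -c "
from h import *
st()"
```

```text
27.23 [0.5577 0.1259 0.0883] yaw 83.02 knob 1.6333 F [ 4.4 -0.4 -0.9] tz [-0.1   -1.168  0.458] v7 -5.1 w 0.0135
```

Emit:
move_arm([
  [[0, 0.0001, 0], 0.012],
])

```text
time_s: 27.35
tool_pos: [0.5578, 0.1259, 0.0883]
tool_rot: [179.9, -0.0, 82.3]
force: [5.0, 0.1, -0.3]
grip_width: 0.0138
```

```bash
python3 -c "
from h import *
st()"
```

```text
27.35 [0.5578 0.1259 0.0883] yaw 82.32 knob 1.6455 F [ 5.   0.1 -0.3] tz [-0.06  -1.16   0.468] v7 -5.1 w 0.0138
```

Emit:
move_arm([
  [[0, 0.0001, 0], 0.012],
])

```text
time_s: 27.48
tool_pos: [0.5579, 0.1259, 0.0883]
tool_rot: [179.9, -0.0, 81.6]
force: [6.1, -0.1, -1.2]
grip_width: 0.0137
```

```bash
python3 -c "
from h import *
st()"
```

```text
27.48 [0.5579 0.1259 0.0883] yaw 81.63 knob 1.6575 F [ 6.1 -0.1 -1.2] tz [-0.055 -1.195  0.485] v7 -5.1 w 0.0137
```

Emit:
move_arm([
  [[0, 0.0001, 0], 0.012],
])

```text
time_s: 27.6
tool_pos: [0.558, 0.1259, 0.0883]
tool_rot: [179.9, -0.0, 80.9]
force: [5.7, 0.3, -1.1]
grip_width: 0.0137
```

```bash
python3 -c "
from h import *
st()"
```

```text
27.6 [0.558  0.1259 0.0883] yaw 80.95 knob 1.6694 F [ 5.7  0.3 -1.1] tz [-0.061 -1.224  0.492] v7 -5.0 w 0.0137
```

Emit:
move_arm([
  [[0, 0.0001, 0], 0.012],
])

```text
time_s: 27.72
tool_pos: [0.5581, 0.1258, 0.0883]
tool_rot: [179.9, -0.0, 80.3]
force: [5.3, 0.9, -1.0]
grip_width: 0.0133
```

```bash
python3 -c "
from h import *
st()"
```

```text
27.73 [0.5581 0.1258 0.0883] yaw 80.26 knob 1.6814 F [ 5.3  0.9 -1. ] tz [-0.053 -1.263  0.522] v7 -5.1 w 0.0133
```

Emit:
move_arm([
  [[0, 0, 0], 0],
  [[0, 0, 0], 0],
  [[0, 0, 0], 0],
  [[0, 0, -0.03], 0],
  [[0, 0, -0.07], 0],
  [[-0.06, 0, -0.12], 0],
  [[-0.1, 0.01, -0.15], 0],
  [[-0.1, 0.01, -0.15], 0],
  [[-0.1, 0.01, -0.15], 0],
], hand=-0.1)

```text
time_s: 28.85
tool_pos: [0.5498, 0.0259, 0.2377]
tool_rot: [-180.0, -0.0, 80.3]
force: [0.7, -0.1, -0.9]
grip_width: 0.048
```

Run:
```python
from h import *
st()
rgb,d,W=knobs(); knobs("top"); save("w5",cv2.resize(rgb[0:300,200:460],None,fx=2,fy=2,interpolation=cv2.INTER_CUBIC))
```

```text
28.85 [0.5498 0.0259 0.2377] yaw 80.26 knob 1.6815 F [ 0.7 -0.1 -0.9] tz [ 0.024 -0.112  0.022] v7 0.1 w 0.048
knob L 1714 [557.1 123.5] [55.3 14. ] yaw 80.77
knob L 182 [559.6 129. ] [45.7 14.2] yaw 81.13
knob R 234 [ 540.6 -154.9] [14.  56.4] yaw 100.48
```

View pics/w5.png

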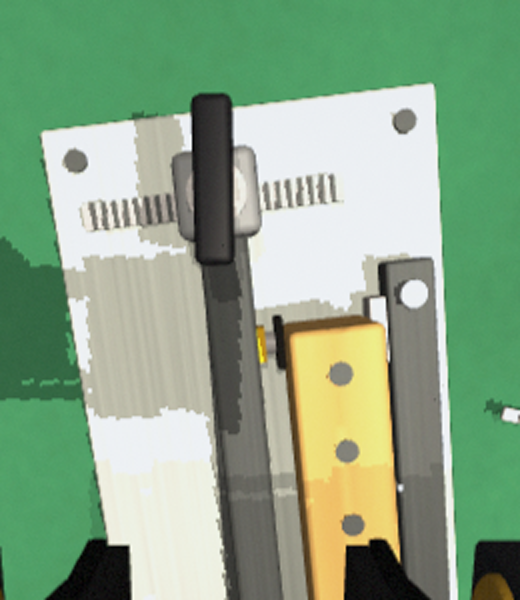

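The block is home at the left anvil (375,315), and the left pad bears on it (280,340). The jaws are clear, so I'll hand in.

```bash
python3 -c "
from h import *
st(); print(env.sign_off())"
```

```text
28.95 [0.5493 0.0274 0.2369] yaw 80.43 knob 1.6784 F [ 0.6  0.5 -0.2] tz [-0.016 -0.073 -0.012] v7 0.1 w 0.0477
the job is handed in; nothing more can be done
None
```

I placed the beech block, marks up, on the clamp bed between bar and fence. I then closed the bar by turning the two knobs alternately: left, right, left, right, left. The job was handed in at about 29 s, with the gripper clear and no verdict reported.

**Last checks:**
- **Seating:** the pictures show both ends of the block against the anvils and both pads bearing on it. The right end was last seen before the final left-knob trim.
- **Skew:** the knobs ended at about 1.68 rad (left) and 1.34 rad (right), so the left end is about 2.7 mm ahead (about 0.01 rad). By knob angles the lead stayed below about 5 mm throughout.
- **Pad force:** I estimate about 23 N on each pad, give or take about 4 N. This is inferred from the turning torque and knob travel, not measured directly.

**Where checks disagreed:** at the left knob the torque rose faster than the pad data predict. Its last single reading alone would mean about 29 N, while the smoothed readings and the knob travel both gave about 23 N. I did not re-feel the right knob after the last left trim. Nothing else on the bench was deliberately touched, but I did not check the other objects' positions at the end.

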